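# Open the rattan caddy and tilt the bath brush out

### The arm

A 7-joint arm with a two-finger parallel gripper is mounted at the origin on the work surface. World frame = base frame: x ahead of the robot, y to its left, z up, the work surface at z = 0. Lengths are in m, angles in rad, forces in N, time in s.
With the tool pointing down it reaches from about 0.425 to 1.025 m from the base axis. Payload 9.4 kg.
Tool frame: the origin (TCP) lies midway between the tips of the shut fingers; the grasp point (between the pads) lies 19 mm behind it; x points along the fingers, y is the direction in which the jaws open and shut, and the axes are right-handed (so a half turn about x gives the same grasp; the last joint's range is limited). The gripper opens to 85 mm and grips with 20 to 120 N. Pads are 22 mm wide; open, the fingers measure 114 mm over their backs; the gripper's body (76 mm by 85 mm) begins 54 mm behind the grasp point. The pads swing forward as they close: fully open they stand 13 mm farther back than shut.
Start: joints at [-1.387, 0.599, -0.003, 1.599, 0.002, 0.943, -0.08], TCP at [0.187, 0.7, 0.202] pointing down, gripper open.
Joint ranges: [-2.57, 2.57], [-0.35, 1.97], [-1.29, 1.29], [0.11, 2.56], [-1.05, 4.19], [0.11, 1.86], [-2.63, 2.63]. Speed limits (rad/s): [2.22, 2.22, 3.01, 3.01, 3.14, 3.14, 3.14].

### API

Orientations are given as a rotation vector (axis times angle).
In Python, from station import arm gives the robot as it stands.
- The arm moves only by the shell command python3 -m jog 'ROWS' [FORCE]. ROWS is text: rows parted by semicolons, each of 7 numbers parted by spaces: the shift along the tool's x, y, z in units of 30 mm (1.0 is 30 mm), then the turn, a rotation vector about the tool's x, y, z in units of 5 degrees (1.0 is 5 degrees), then the opening, from 0 (shut) to 1 (fully open). In form: x y z ax ay az fingers; .... A call has 1 to 8 rows; each row shifts and turns the commanded pose from where the row before left it, along the tool's axes as they then stand; what a row does not reach is not made up. A row lasts 1/12 s, in which the tool goes at most 41.7 mm and 7.16 degrees, less where a joint would pass 70% of its speed; a pose out of reach is approached as far as the arm can. A call is refused whole if a number of a shift passes 1 or a number of a turn 1, either way. A call with a gripper value outside its range is refused whole. The fingers move at their own pace and stop on an object; FORCE is the grip in N (left out, the last holds). Time passes only in rows, so rows that do not move let the fingers close. It gives the time, the measured TCP pose, the force and the opening at its end, in the units of the state.
- arm.observe(): the state, without advancing time (a new reading comes with each control period).
- arm.grab_frame(name): name is "scene" or "top"; returns a dict with "frame" (480x640x3 uint8, red, green, blue), "K" (3x3 intrinsics, pixels), "rvec" (rotation vector, rad) and "tvec" (3), from world to camera coordinates, as OpenCV has them. Camera axes: x right, y down, z forward; pixel columns grow to the right and rows downward; lengths in m; the calibration is good to about 2 mm. A picture is of the moment at which its call begins. There is no depth.
- arm.close_job(): hands the job in, once; it reports no verdict.
The state is a dict: "clock": time; "joint_positions": joint angles; "joint_vel": joint speeds; "joint_torque": joint torques, N m; "tool_pos": TCP position; "tool_rot": TCP orientation; "force": force on the tool from outside, world axes, zero at the start; "moment": the same for the moment, N m; "opening": opening from 0.0 (shut) to 1.0 (fully open).
Only numpy, scipy, OpenCV 4.12 (cv2) and the standard library are available. Lean on these libraries where they do the work, as an engineer would, in place of code of your own. Each camera call takes 0.05 s, during which the arm holds its last target.

### The job

Take hold of the dark knob and slide the teal panel off the mouth of the rattan caddy, along its cover and fully home into the slot under the top board, and leave it there. Then take the bath brush by its handle, tip the handle end up out of the open mouth over the end wall while the head is still under the cover, and draw the brush out on that slant. Finish while holding the brush still in the gripper, the whole brush up in the air well clear above the whole caddy (at least 4 cm above its top board); leave the jar, saucer and round mirror alone.

Things in the scene. Friction and masses are not known exactly. Their poses are not given: they have to be found in the camera images.
- caddy: Light rattan-and-wood caddy, fixed, 134 mm wide (its x), 310 long (y), 130 high. Origin: on the ledge, on the long centre line, straight under the cover's mouth-side edge; y along the length towards the mouth, z up. Inside: x -55..55, y -150..130 mm, floor top at z 10. A cover board (z 102..110) closes y -168..0; under it the sides are full height.
- caddy_mouth (a point): Middle of the open mouth, at caddy y 65, z 110 mm. The mouth spans caddy y 0..130 mm, open above, with low sides (58 mm high) and, at y 130..142, an end wall whose top is at z 110. On the floor in it a cradle strip 16 mm high (y 108..116) carries the brush's handle end. Axes as the caddy's.
- caddy_slot (a point): Middle of the slot's entrance, at caddy y -48, z 116 mm, axes as the caddy's. The slot lies on top of the cover: 95 mm wide (x), z 110..122, under the top board (z 122..130, y -168..-48), closed by a stop at y -158 mm.
- panel: Flat loose teal panel 90 x 156 x 8 mm, long along its y, 0.15 kg, origin at the centre of its underside, z up. It starts level across the mouth, on the end wall and the cover (underside z 110 mm), its -y edge 14 to 22 mm past the cover edge, about parallel to the caddy. Pushed along the caddy's -y it enters the slot and meets the stop with its +y edge 2 mm inside the cover edge.
- panel_knob (a point): Centre of the dark wooden knob on the panel, a block 14 mm (x) by 24 mm (y) by 28 mm high, standing on the panel's top; this point lies 54 mm towards the panel's +y end from its middle and 22 mm above its underside. Axes as the panel's. With the panel fully home this point is at caddy y -26 mm, x about 0, z 132 mm.
- brush: Bath brush of dark wood, 255 mm long, 0.08 kg, lying along the caddy under the panel, head under the cover. Origin: under mid-length, level with the bristle tips; y towards the handle end, z away from the bristles. Head (-y end) 70 mm long, 44 wide, 30 deep with its stiff bristles. Handle: straight bar 18 mm wide (x), 14 deep (z), from 57.5 mm behind mid-length to the +y end.
- brush_grip (a point): Point on the centre line of the brush handle, 65 mm from the middle towards the handle end, in the mouth at the start; a good place to grip, across the 18 mm width. It is 23 mm above the caddy's floor at the start. Axes as the brush's.
- brush_head (a point): End of the brush's centre line at the head (-y) end; the bristle tips are 23 mm below it, the back 7 mm above it. Axes as the brush's.
- brush_tail (a point): End of the brush's centre line at the handle (+y) end, 255 mm from brush_head. Axes as the brush's.
- jar: Bystander: closed glass jar with metal lid, 60 mm across, 85 mm high, origin at its underside, beyond the caddy.
- saucer: Bystander: white ceramic saucer, 104 mm across, 20 mm high, origin at its underside, beyond the caddy.
- mirror: Bystander: round hand mirror in an orange plastic rim, lying flat, 100 mm across, 12 mm thick, origin at its underside, beyond the caddy.
Not all that is in view belongs to the job. Of the things shaped like the panel, the teal one is meant.

How it is judged:
On the way, in this order (a step that is already met when the one before it is completed fails the run):
1. the panel is fully home in its slot, the mouth open, and let go of (y of panel_knob in the frame of caddy below -0.014 m and z of panel_knob in the frame of caddy between 0.126 and 0.138 m and angle between the y axis of panel and the y axis of caddy, either way round below 0.06 rad and x of panel_knob in the frame of caddy between -0.008 and 0.008 m and contact force between the fingers and panel below 0.1 N), for 0.2 s.
2. the brush is tipped: its handle end above the end wall while its head is still under the cover (angle between brush_tail's own y axis and vertical below 1.4 rad and z of brush_tail in the frame of caddy above 0.11 m and y of brush_head in the frame of caddy below -0.02 m and z of brush_head in the frame of caddy below 0.1 m), for 0.1 s.
At the end, for the whole second after the job is handed in: The brush is held still in the gripper (under 0.05 m/s), both ends of its centre line more than 165 mm above the ledge, touching neither caddy nor panel; the panel lies flat in its slot, within 12 mm of the stop; jar, saucer and mirror stand within 20 mm of where they were (y of panel_knob in the frame of caddy below -0.014 m and z of panel_knob in the frame of caddy between 0.126 and 0.138 m and angle between the y axis of panel and the y axis of caddy, either way round below 0.06 rad and x of panel_knob in the frame of caddy between -0.008 and 0.008 m and height (world z) of each of brush_head, brush_tail above 0.165 m and contact force between the fingers and brush above 1 N and contact force between brush and caddy below 0.1 N and contact force between brush and panel below 0.1 N and linear speed of brush below 0.05 m/s and distance of each of jar, saucer, mirror from where it was at the start of the episode below 0.02 m and angle between each of jar, saucer, mirror's own z axis and vertical below 0.2 rad); the arm keeps its last pose, push and grip.
It fails at once if the glass jar is knocked over or pushed away (distance of jar from where it was at the start of the episode above 0.03 m or angle between jar's own z axis and vertical above 0.4 rad).
It fails at once if the saucer is knocked over or pushed away (distance of saucer from where it was at the start of the episode above 0.03 m or angle between saucer's own z axis and vertical above 0.4 rad).
It fails at once if the round mirror is knocked over or pushed away (distance of mirror from where it was at the start of the episode above 0.03 m or angle between mirror's own z axis and vertical above 0.4 rad).
It fails at once if the panel falls off the caddy (height (world z) of panel_knob below 0.09 m).
It also fails if it takes over 51 s, if anything falls off the work surface, if the arm or the gripper's body presses on something with over 40 N, if the wrist force passes 120 N, or if a joint passes its speed limit or range.

## Working session

There is one attempt and no reset: what is moved stays moved. The work goes in short steps, Python scripts to look and compute and a shell command to move; the robot and the scene stay as the last step left them, time stands still between calls to the robot, and variables do not carry over. Pictures are saved under pics/ and viewed, and the job is handed in when it is done.

```bash
mkdir -p pics; ls; python3 - <<'E'
from station import arm
import cv2
for n in("scene","top"):
    f=arm.grab_frame(n); cv2.imwrite(f"pics/{n}0.png",f["frame"][:,:,::-1]); print(n,f["K"],f["rvec"],f["tvec"])
print(arm.observe())
E
```

```text
pics
scene [[458.44839706   0.         319.51301821]
 [  0.         458.44839706 233.99436973]
 [  0.           0.           1.        ]] [ 1.47144869  2.24511598 -0.75143445] [ 0.16850735 -0.35367939  1.35254666]
top [[613.80430752   0.         309.04943617]
 [  0.         613.80430752 252.80212056]
 [  0.           0.           1.        ]] [ 2.18330474 -2.13795078  0.14631636] [0.02981658 0.56278027 1.49394269]
{'clock': 0.1, 'joint_positions': array([-1.38670532,  0.60007054, -0.00255074,  1.60004741,  0.00179317,
        0.94290651, -0.07980541]), 'joint_vel': array([-0.00043224, -0.00052662, -0.00041755, -0.00045624,  0.0001251 ,
        0.00046821,  0.00091053]), 'joint_torque': array([ 4.30923203e-03, -7.78001189e+01,  1.56920571e+00, -2.58624995e+01,
        1.25636809e-02,  5.44568058e-03, -3.13371038e-05]), 'tool_pos': array([0.1868273 , 0.70003322, 0.20128576]), 'tool_rot': array([ 0.20355412,  1.56115095, -0.20580273]), 'force': array([-0.49293748, -0.29420623, -0.35851048]), 'moment': array([-0.07100423, -0.03250971, -0.01837044]), 'opening': 0.9971684290332075}
```

View pics/scene0.png

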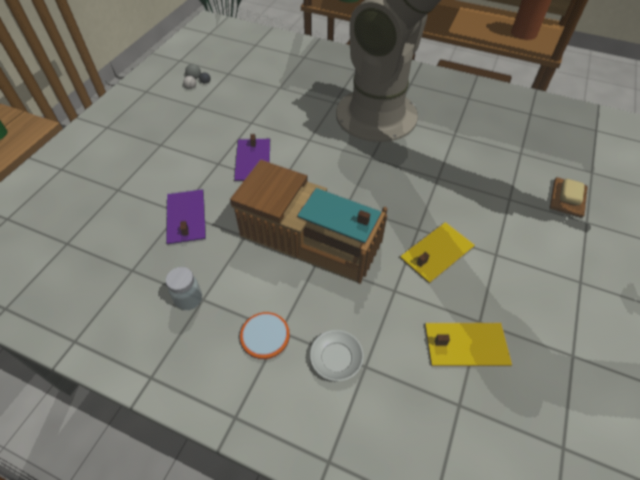

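View pics/top0.png

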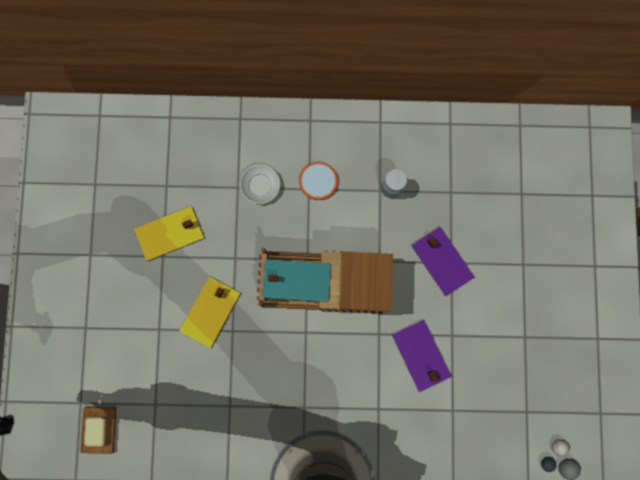

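The task panel is the teal one on the caddy, with its knob at top (272,278) and scene (364,217). The lookalikes are all loose on the ledge, two yellow and two purple. Yellow knobs are at top (188,224) and (220,293); purple knobs are at (433,243) and (433,376). Next I'll check this in a close crop and measure.

```bash
cat > h.py <<'E'
from station import arm
import numpy as np, cv2
from scipy.spatial.transform import Rotation as R
def cam(n):
    f=arm.grab_frame(n); f["R"]=cv2.Rodrigues(np.array(f["rvec"],float))[0]; f["t"]=np.array(f["tvec"],float).ravel(); f["C"]=-f["R"].T@f["t"]; return f
def ray(f,uv):
    d=f["R"].T@(np.linalg.inv(f["K"])@np.array([uv[0],uv[1],1.])); return d/np.linalg.norm(d)
def onz(f,uv,z):
    d=ray(f,uv); return f["C"]+d*(z-f["C"][2])/d[2]
def tri(f,a,g,b):
    A=[];B=[]
    for c,u in((f,a),(g,b)):
        d=ray(c,u);P=np.eye(3)-np.outer(d,d);A.append(P);B.append(P@c["C"])
    return np.linalg.lstsq(np.vstack(A),np.hstack(B),rcond=None)[0]
def proj(f,p): 
    q=f["K"]@(f["R"]@np.array(p)+f["t"]); return q[:2]/q[2]
def hsv(f): return cv2.cvtColor(f["frame"],cv2.COLOR_RGB2HSV)
def teal(f):
    m=cv2.inRange(hsv(f),(80,90,40),(97,255,255)); n,l,s,c=cv2.connectedComponentsWithStats(m); i=1+np.argmax(s[1:,4]); return (l==i).astype(np.uint8)
E
python3 - <<'E'
from h import *
np.set_printoptions(precision=4,suppress=True)
t=cam("top");s=cam("scene")
for n,f,(x0,y0,x1,y1),k in(("top",t,(245,235,405,325),5),("scene",s,(220,150,400,290),4)):
    m=teal(f);c=max(cv2.findContours(m,0,2)[0],key=cv2.contourArea)
    print(n,f["C"],cv2.minAreaRect(c),m.sum()); 
    q=cv2.approxPolyDP(cv2.convexHull(c),4,True).reshape(-1,2); print(q.tolist(),[onz(f,p,.118).tolist() for p in q])
    cv2.imwrite(f"pics/{n}c.png",cv2.resize(f["frame"][y0:y1,x0:x1,::-1],None,fx=k,fy=k,interpolation=cv2.INTER_CUBIC))
E
```

```text
top [0.3699 0.0539 1.5523] ((296.17352294921875, 280.2441101074219), (65.11532592773438, 38.19485855102539), 4.39870548248291) 2380
[[265, 261], [328, 264], [327, 300], [263, 296]] [[0.5298999863092948, 0.14538461226885466, 0.1180000000000001], [0.5259912189891655, -0.0027890826158169096, 0.1180000000000001], [0.4414690494065465, -0.001844318348877029, 0.1180000000000001], [0.44767038302204704, 0.14763779940651692, 0.1180000000000001]]
scene [1.0761 0.2799 0.864 ] ((338.89727783203125, 214.2739715576172), (74.90633392333984, 33.5908088684082), 20.556045532226562) 2148
[[299, 214], [317, 189], [379, 212], [364, 241]] [[0.52542176377625, -0.003393510002246969, 0.118], [0.4446785263305575, 0.002735519343358972, 0.118], [0.4525157504903158, 0.14962368421447686, 0.118], [0.5369713374418782, 0.14671785775859886, 0.118]]
```

View pics/topc.png

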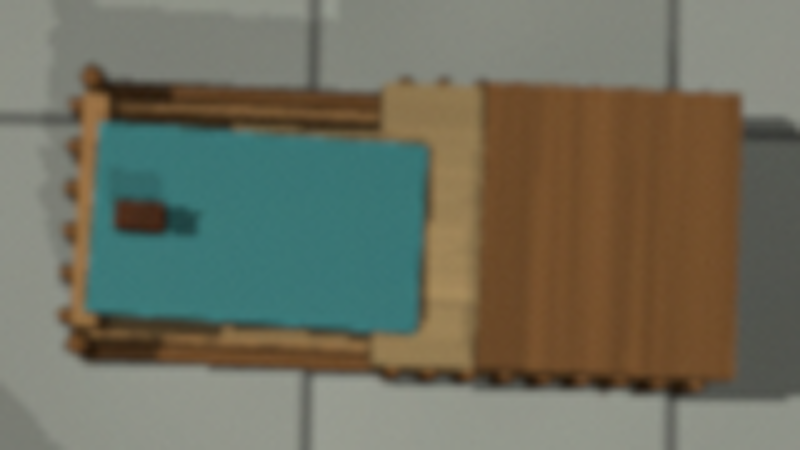

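View pics/scenec.png

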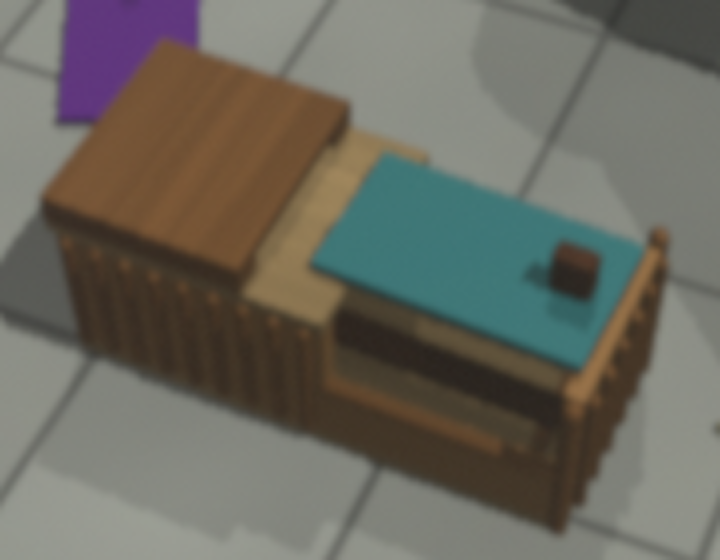

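The crops confirm that the teal panel with the dark knob lies on the caddy, knob at top crop (141,216), with the board's mouth edge at crop x~480 and the cover edge at x~378. Measuring the caddy frame now.

```bash
python3 - <<'E'
from h import *
np.set_printoptions(precision=4,suppress=True)
t=cam("top");s=cam("scene")
T=lambda x,y:(x/5-.4+245,y/5-.4+235)
S=lambda x,y:(x/4-.375+220,y/4-.375+150)
for nm,f,F,pts in(("board top",t,T,[(484,82),(740,95),(735,383),(475,368)]),("board scene",s,S,[(240,276),(44,203),(163,38),(349,103)])):
    P=np.array([onz(f,F(*p),.130) for p in pts]);print(nm,P[:,:2].tolist(),P.mean(0),[np.linalg.norm(P[i]-P[i-1]) for i in range(4)])
print("cover T",[onz(t,T(*p),.110) for p in [(383,85),(372,362)]]," S",[onz(s,S(*p),.110) for p in [(322,324),(428,155)]])
print("endwall T",[onz(t,T(*p),.110) for p in [(97,93),(80,325),(110,93),(96,325)]])
print("knobtop T",onz(t,T(141,216),.146)," S",onz(s,S(578,256),.146), "tri",tri(t,T(141,216),s,S(577,258)))
for n,f in(("t",t),("s",s)):
    m=teal(f);c=max(cv2.findContours(m,0,2)[0],key=cv2.contourArea)
    P=np.array([onz(f,p[0],.118)[:2] for p in cv2.convexHull(c)],np.float32)*1000
    r=cv2.minAreaRect(P);print(n,r)
E
```

```text
board top [[0.5559202059953836, -0.0331463480725366], [0.5523888339980413, -0.1530266056686763], [0.41814467414356854, -0.15114436731438208], [0.42256533623609543, -0.03081173241144864]] [ 0.4873 -0.092   0.13  ] [np.float64(0.13337530400640782), np.float64(0.11993225900274046), np.float64(0.1342573546449341), np.float64(0.12041380849395546)]
board scene [[0.5614727925391801, -0.03017748739306264], [0.5584211280609143, -0.1478069671230876], [0.42187786791358195, -0.14882390858018768], [0.426247040953014, -0.029898377514228636]] [ 0.492  -0.0892  0.13  ] [np.float64(0.1352260396313076), np.float64(0.1176690577749489), np.float64(0.13654704706286855), np.float64(0.1190057629376363)]
cover T [array([0.5561, 0.0135, 0.11  ]), array([0.4251, 0.0163, 0.11  ])]  S [array([0.5591, 0.0146, 0.11  ]), array([0.4276, 0.0187, 0.11  ])]
endwall T [array([0.5493, 0.1488, 0.11  ]), array([0.4396, 0.1535, 0.11  ]), array([0.5494, 0.1427, 0.11  ]), array([0.4397, 0.146 , 0.11  ])]
knobtop T [0.4884 0.1246 0.146 ]  S [0.4921 0.1282 0.146 ] tri [0.4886 0.1258 0.1395]
t ((486.37548828125, 71.31590270996094), (152.68765258789062, 89.65876007080078), 86.85675811767578)
s ((491.2396545410156, 73.62836456298828), (152.11863708496094, 88.03482818603516), 87.39116668701172)
```

```bash
cat >> h.py <<'E'
def goto(pos,Rw=None,st=None):
    "remaining shift in tool axes (30mm units), turn rotvec (5deg units)"
    st=st or arm.observe(); Rt=R.from_rotvec(st["tool_rot"])
    sh=Rt.inv().apply(np.array(pos)-st["tool_pos"])/.03
    tu=(Rt.inv()*Rw).as_rotvec()/np.radians(5) if Rw is not None else None
    return sh,tu
def toolR(yaw,tilt=0,flip=False):
    "fingers down; tool y along +caddy x (or - if flip). tilt>0: handle end up (rotation about caddy x)"
    x=np.array([0,0,-1.]);y=np.array([1.,0,0])*(-1 if flip else 1);z=np.cross(x,y)
    return R.from_euler('z',yaw)*R.from_euler('x',tilt)*R.from_matrix(np.c_[x,y,z])
E
python3 - <<'E'
from h import *
np.set_printoptions(precision=3,suppress=True)
print(R.from_rotvec(arm.observe()["tool_rot"]).as_matrix())
for f in(False,True): print(goto([.490,.126,.23],toolR(-.045,0,f)))
E
```

```text
[[-0.     0.258  0.966]
 [-0.001  0.966 -0.258]
 [-1.    -0.001  0.   ]]
(array([ -0.932, -15.892,  14.698]), array([15.527,  0.005,  0.004]))
(array([ -0.932, -15.892,  14.698]), array([-20.473,  -0.005,   0.005]))
```

```bash
python3 -m jog '-.1 -.95 .88 0 0 0 1;-.1 -.95 .88 0 0 0 1;-.1 -.95 .88 0 0 0 1;-.1 -.95 .88 0 0 0 1;-.1 -.95 .88 0 0 0 1;-.1 -.95 .88 0 0 0 1;-.1 -.95 .88 0 0 0 1;-.1 -.95 .88 0 0 0 1' 40
python3 -m jog '0 0 0 1 0 0 1;0 0 0 1 0 0 1;0 0 0 1 0 0 1;0 0 0 1 0 0 1;0 0 0 1 0 0 1;0 0 0 1 0 0 1;0 0 0 1 0 0 1;0 0 0 1 0 0 1'
python3 -m jog '0 0 0 1 0 0 1;0 0 0 1 0 0 1;0 0 0 1 0 0 1;0 0 0 1 0 0 1;0 0 0 1 0 0 1;0 0 0 1 0 0 1;0 0 0 1 0 0 1;0 0 0 .5 0 0 1'
python3 - <<'E'
from h import *
np.set_printoptions(precision=3,suppress=True)
print(goto([.490,.126,.23],toolR(-.045)))
E
```

```text
clock: 0.97
tool_pos: [0.3328, 0.424, 0.2264]
tool_rot: [0.205, 1.561, -0.204]
force: [1.1, -0.2, -0.5]
opening: 0.998
clock: 1.63
tool_pos: [0.3323, 0.4257, 0.2262]
tool_rot: [0.751, 1.437, -0.751]
force: [-0.2, 0.3, 0.3]
opening: 1.003
clock: 2.3
tool_pos: [0.3321, 0.4258, 0.2262]
tool_rot: [1.244, 1.186, -1.244]
force: [-0.1, 0.6, -0.0]
opening: 0.999
(array([-0.129,  5.73 ,  9.733]), array([-0.027, -0.001, -0.   ]))
```

```bash
python3 -m jog '0 .6 .97 0 0 0 1;0 .6 .97 0 0 0 1;0 .6 .97 0 0 0 1;0 .6 .97 0 0 0 1;0 .6 .97 0 0 0 1;0 .6 .97 0 0 0 1;0 .6 .97 0 0 0 1;0 .6 .97 0 0 0 1'
python3 -m jog '0 .46 .99 0 0 0 1;0 .46 .99 0 0 0 1;0 0 0 0 0 0 1;0 0 0 0 0 0 1'
python3 - <<'E'
from h import *
np.set_printoptions(precision=3,suppress=True)
print(goto([.490,.126,.124],toolR(-.045)))
for n,(x0,y0,x1,y1),k in(("top",(220,200,420,350),4),("scene",(220,120,420,270),4)):
    f=cam(n);cv2.imwrite(f"pics/{n}1.png",cv2.resize(f["frame"][y0:y1,x0:x1,::-1],None,fx=k,fy=k,interpolation=cv2.INTER_CUBIC))
    print(proj(f,arm.observe()["tool_pos"]))
E
```

```text
clock: 2.97
tool_pos: [0.4668, 0.1856, 0.2264]
tool_rot: [1.241, 1.189, -1.24]
force: [0.0, 1.2, 0.5]
opening: 1.001
clock: 3.3
tool_pos: [0.4918, 0.1246, 0.2263]
tool_rot: [1.244, 1.186, -1.243]
force: [-0.4, 0.9, -0.2]
opening: 0.997
(array([ 3.41 , -0.064, -0.044]), array([-0.02 ,  0.001, -0.006]))
[270.318 273.284]
[367.24  186.047]
```

View pics/scene1.png

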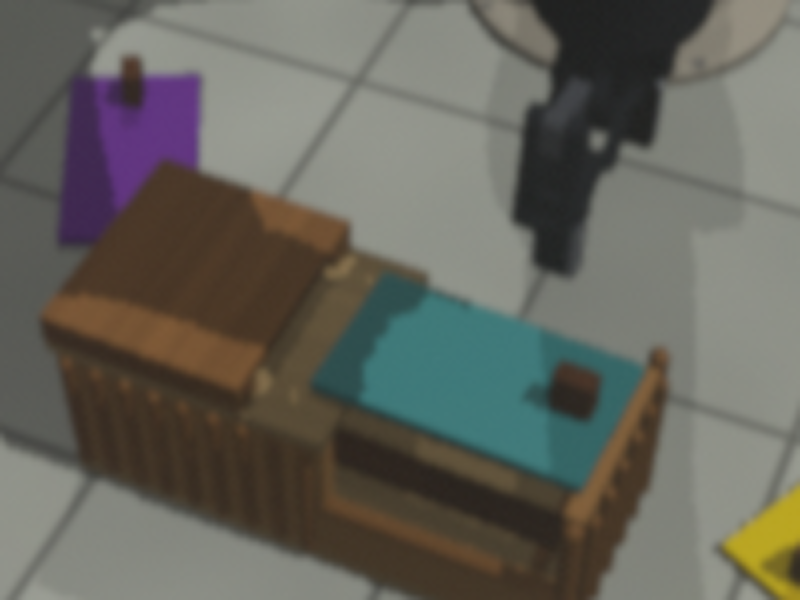

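View pics/top1.png

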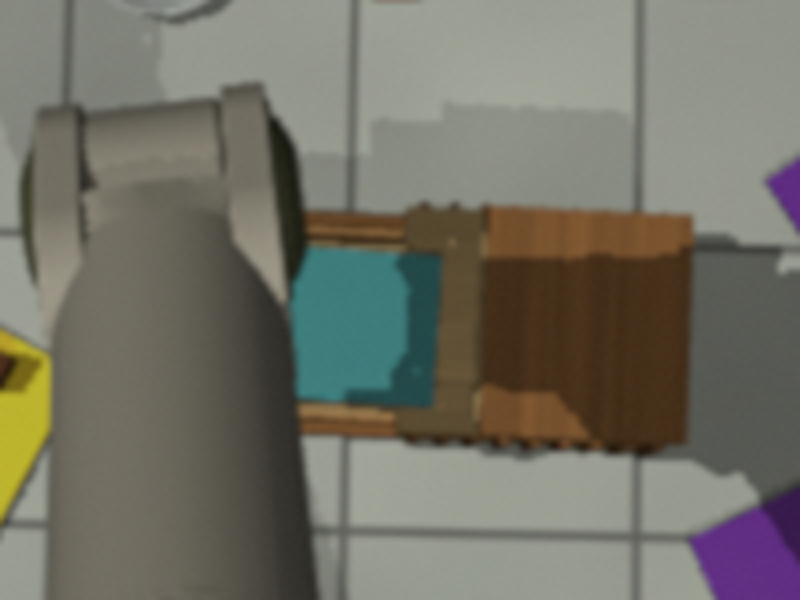

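```bash
python3 - <<'E'
from h import *
f=cam("scene")
for p in [(.54,.1246,.239),(.44,.1246,.239),(.4918,.1246,.226),(.49,.126,.146)]: print(p,(proj(f,p)-[220,120])*4)
E
```

```text
(0.54, 0.1246, 0.239) [549.43413938 315.56376845]
(0.44, 0.1246, 0.239) [622.14022522 173.52398579]
(0.4918, 0.1246, 0.226) [583.32051639 263.87416533]
(0.49, 0.126, 0.146) [573.92376776 370.22977935]
```

```bash
python3 - <<'E'
from h import *
f=cam("scene"); c=f["frame"][80:200,300:460,::-1]
c=cv2.resize(c,None,fx=5,fy=5,interpolation=cv2.INTER_CUBIC)
c=np.clip(c.astype(float)*1.8,0,255).astype(np.uint8)
for p in [(.534,.1246,.239),(.449,.1246,.239),(.4918,.1246,.226)]:
    q=((proj(f,p)-[300,80])*5).astype(int); cv2.circle(c,tuple(int(v) for v in q),4,(0,0,255),-1)
cv2.imwrite("pics/s2.png",c); print(arm.observe()["tool_pos"])
E
```

```text
[0.49079301 0.1278241  0.22603883]
```

View pics/s2.png

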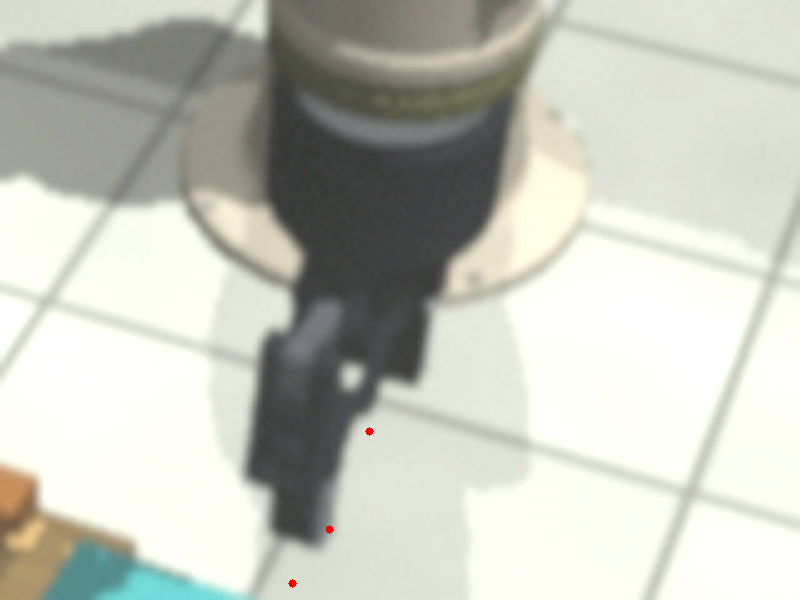

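Scene crop 2: the near finger's tip is at crop (300,540), about 8 px above where I project it. I'll shut the fingers in the air to check the TCP in the picture.

```bash
python3 -m jog '0 0 0 0 0 0 0;0 0 0 0 0 0 0;0 0 0 0 0 0 0;0 0 0 0 0 0 0;0 0 0 0 0 0 0;0 0 0 0 0 0 0;0 0 0 0 0 0 0;0 0 0 0 0 0 0'; python3 - <<'E'
from h import *
f=cam("scene"); c=f["frame"][80:200,300:460,::-1]
c=cv2.resize(c,None,fx=5,fy=5,interpolation=cv2.INTER_CUBIC)
c=np.clip(c.astype(float)*1.8,0,255).astype(np.uint8)
q=((proj(f,arm.observe()["tool_pos"])-[300,80])*5).astype(int); cv2.circle(c,tuple(int(v) for v in q),4,(0,0,255),-1)
cv2.imwrite("pics/s3.png",c); print(arm.observe()["tool_pos"])
E
```

```text
clock: 4.17
tool_pos: [0.4912, 0.1265, 0.2261]
tool_rot: [1.241, 1.189, -1.241]
force: [-0.5, 0.0, 0.0]
opening: 0.001
[0.49122001 0.12645821 0.22608745]
```

View pics/s3.png

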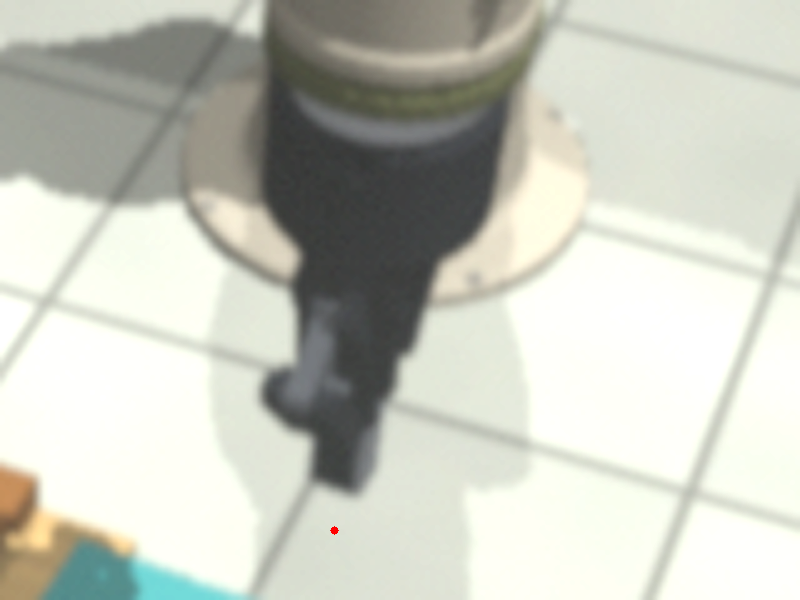

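```bash
python3 -m jog '0 0 0 0 0 0 .6;0 0 0 0 0 0 .6;0 0 0 0 0 0 .6;.6 0 0 0 0 0 .6;.6 0 0 0 0 0 .6;.6 0 0 0 0 0 .6;.6 0 0 0 0 0 .6;0 0 0 0 0 0 .6'; cat > look.py <<'E'
import sys
from h import *
n,x0,y0,w,hh,k,out=sys.argv[1],*map(int,sys.argv[2:7]),sys.argv[7]
f=cam(n); c=cv2.resize(f["frame"][y0:y0+hh,x0:x0+w,::-1],None,fx=k,fy=k,interpolation=cv2.INTER_CUBIC)
c=np.clip(c.astype(float)*1.6,0,255).astype(np.uint8)
p=arm.observe()["tool_pos"];q=((proj(f,p)-[x0,y0])*k).astype(int); cv2.circle(c,tuple(int(v) for v in q),3,(0,0,255),-1)
cv2.imwrite("pics/"+out,c); print(p,q)
E
python3 look.py scene 300 130 130 100 6 s4.png
```

```text
clock: 4.88
tool_pos: [0.4897, 0.1262, 0.1516]
tool_rot: [1.237, 1.19, -1.244]
force: [-0.4, 0.6, 0.1]
opening: 0.597
[0.49037509 0.1261237  0.15303933] [382 482]
```

View pics/s4.png

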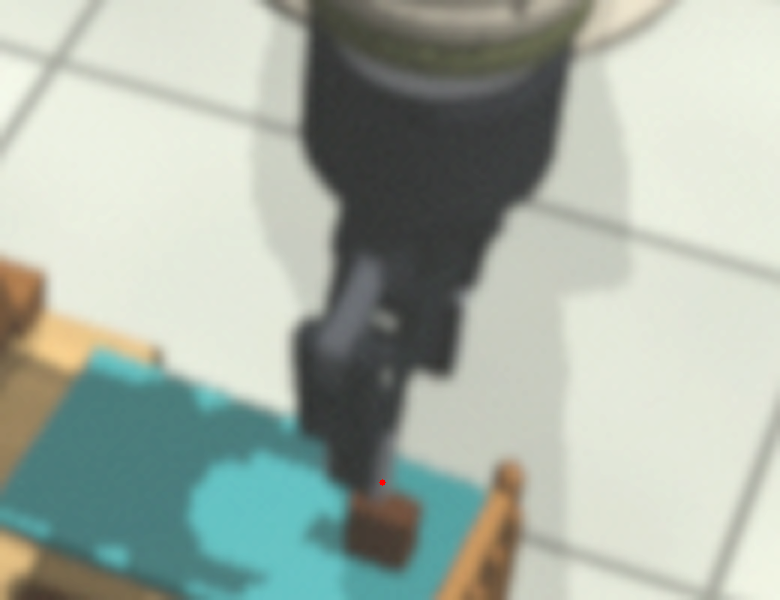

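```bash
python3 -m jog '.3 0 0 0 0 0 .6;.3 0 0 0 0 0 .6;.2 0 0 0 0 0 .6;0 0 0 0 0 0 .6'; 
python3 look.py scene 300 130 130 100 6 s5.png
```

```text
clock: 5.27
tool_pos: [0.4908, 0.1265, 0.1292]
tool_rot: [1.24, 1.189, -1.241]
force: [-0.4, -0.6, -0.2]
opening: 0.6
[0.49097585 0.12642592 0.1297297 ] [377 528]
```

View pics/s5.png

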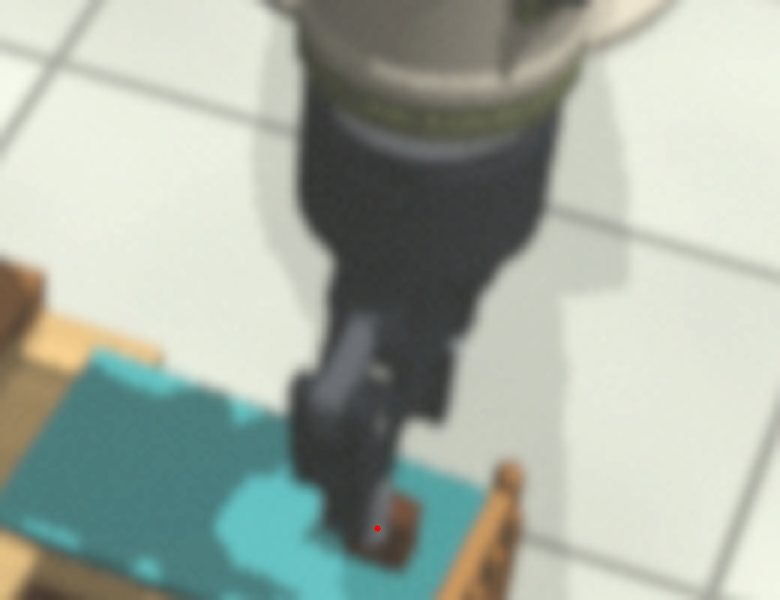

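```bash
python3 -m jog '0 0 0 0 0 0 0;0 0 0 0 0 0 0;0 0 0 0 0 0 0;0 0 0 0 0 0 0;0 0 0 0 0 0 0;0 0 0 0 0 0 0' 40; 
python3 look.py scene 300 130 130 100 6 s6.png
```

```text
clock: 5.82
tool_pos: [0.4913, 0.1265, 0.1302]
tool_rot: [1.241, 1.189, -1.24]
force: [-0.1, -0.7, -0.9]
opening: 0.001
[0.49126051 0.12652501 0.13020533] [377 527]
```

View pics/s6.png

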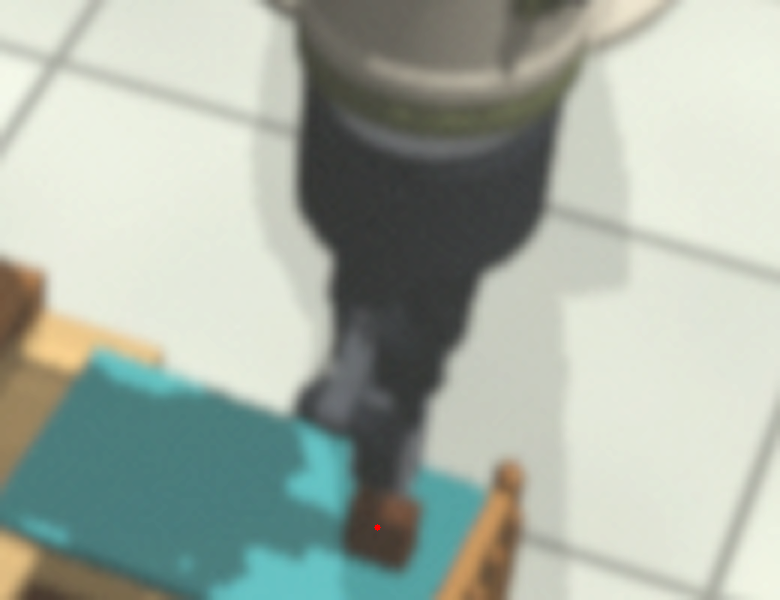

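The fingers shut to zero just above the knob: the tip is at crop (385,490), touching the knob's top edge, and the knob hasn't moved. So the real tips sit about 20 mm higher than the reported TCP suggests. I'll open and go lower in small steps, watching the force.

```bash
python3 -m jog '0 0 0 0 0 0 .6;0 0 0 0 0 0 .6;0 0 0 0 0 0 .6;0 0 0 0 0 0 .6;.2 0 0 0 0 0 .6;.2 0 0 0 0 0 .6;.1 0 0 0 0 0 .6;0 0 0 0 0 0 .6' 40; python3 -m jog '.1 0 0 0 0 0 .6;0 0 0 0 0 0 .6';  python3 -m jog '.1 0 0 0 0 0 .6;0 0 0 0 0 0 .6'; 
python3 look.py scene 300 130 130 100 6 s7.png
```

```text
clock: 6.53
tool_pos: [0.4907, 0.1263, 0.1141]
tool_rot: [1.239, 1.189, -1.242]
force: [-0.1, 0.1, -0.4]
opening: 0.6
clock: 6.7
tool_pos: [0.4911, 0.1264, 0.1116]
tool_rot: [1.24, 1.189, -1.241]
force: [0.3, 0.7, -0.2]
opening: 0.602
clock: 6.87
tool_pos: [0.4911, 0.1265, 0.1088]
tool_rot: [1.24, 1.189, -1.241]
force: [1.0, 0.1, -0.1]
opening: 0.6
[0.49111936 0.12645276 0.10892189] [372 565]
```

View pics/s7.png

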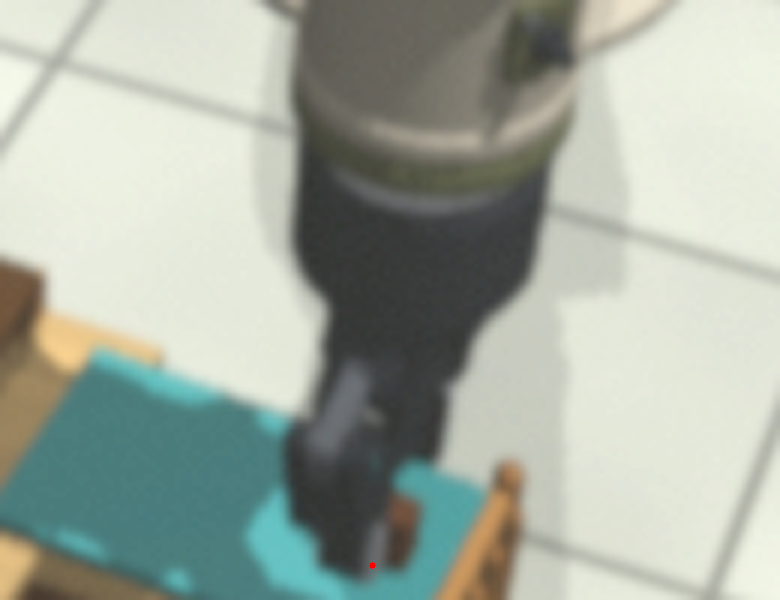

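```bash
python3 -m jog '.1 0 -.07 0 0 0 .5;0 0 0 0 0 0 .5';  python3 -m jog '.1 0 0 0 0 0 .4;0 0 0 0 0 0 .4'; python3 -m jog '.07 0 0 0 0 0 .4;0 0 0 0 0 0 .4';python3 -m jog '0 0 0 0 0 0 0;0 0 0 0 0 0 0;0 0 0 0 0 0 0;0 0 0 0 0 0 0;0 0 0 0 0 0 0' 40
python3 look.py scene 300 130 130 100 6 s8.png
```

```text
clock: 7.08
tool_pos: [0.4913, 0.129, 0.1058]
tool_rot: [1.24, 1.189, -1.24]
force: [0.6, -1.4, -0.1]
opening: 0.497
clock: 7.25
tool_pos: [0.4912, 0.1286, 0.1027]
tool_rot: [1.24, 1.189, -1.241]
force: [-0.2, -0.2, -0.0]
opening: 0.402
clock: 7.42
tool_pos: [0.4912, 0.1285, 0.1007]
tool_rot: [1.24, 1.189, -1.241]
force: [-0.6, 0.1, -0.4]
opening: 0.399
clock: 7.83
tool_pos: [0.4914, 0.1285, 0.1011]
tool_rot: [1.241, 1.189, -1.24]
force: [-0.4, -0.0, 2.0]
opening: 0.151
[0.49138054 0.12856076 0.10110924] [376 582]
```

View pics/s8.png

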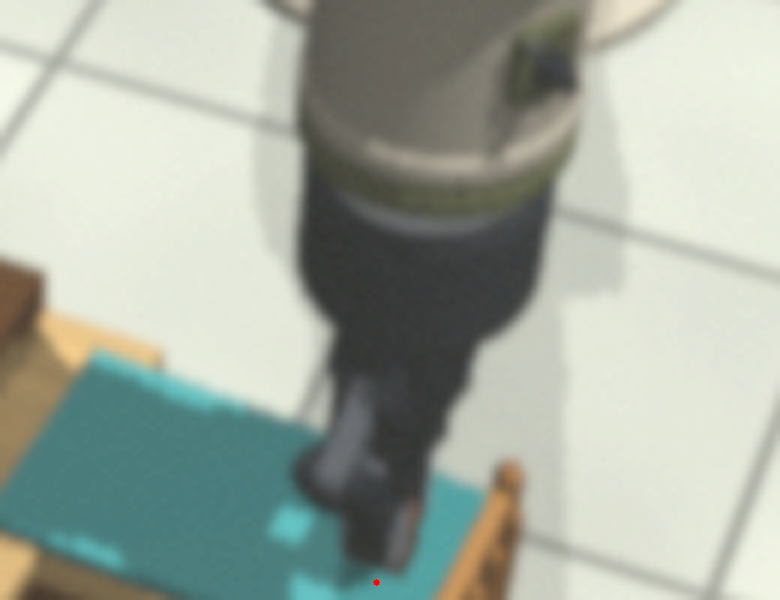

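The knob is gripped (opening 0.151, about 13 mm). From the top crop, the panel sits about 5 mm towards -x of the caddy's centre line and is turned about 0.018 rad. I'll slide it part-way, correct both, then measure panel against board before it enters the slot.

```bash
python3 -m jog '-.03 .07 .2 -.1 0 0 0;0 .07 .2 -.1 0 0 0;0 0 .1 0 0 0 0;0 0 0 0 0 0 0' 40
python3 - <<'E'
from h import *
for n,(x0,y0,w,h,k) in(("top",(255,235,160,100,5)),("scene",(225,150,160,110,5))):
    f=cam(n);cv2.imwrite(f"pics/{n}9.png",np.clip(1.7*cv2.resize(f["frame"][y0:y0+h,x0:x0+w,::-1],None,fx=k,fy=k,interpolation=cv2.INTER_CUBIC).astype(float),0,255).astype(np.uint8))
E
```

```text
clock: 8.22
tool_pos: [0.4951, 0.1121, 0.1019]
tool_rot: [1.229, 1.196, -1.229]
force: [-0.3, -0.3, -1.6]
opening: 0.148
```

View pics/top9.png

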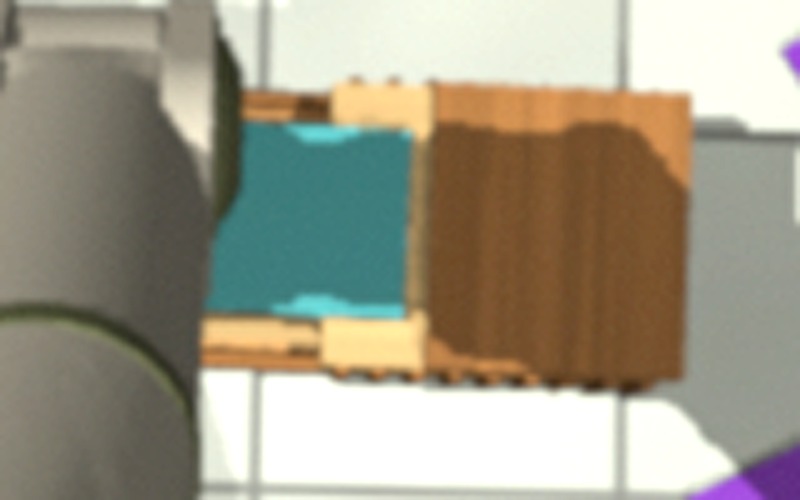

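View pics/scene9.png

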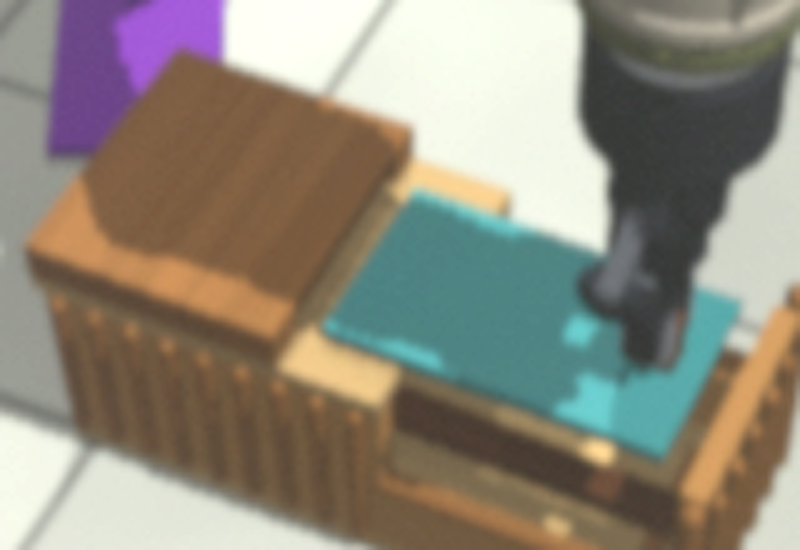

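```bash
python3 -m jog '0 0 .2 .1 0 0 0;0 0 .2 0 0 0 0;0 0 .2 0 0 0 0;0 0 .2 0 0 0 0;0 0 .2 0 0 0 0;0 0 0 0 0 0 0' 40
python3 - <<'E'
from h import *
for n,(x0,y0,w,h,k) in(("top",(255,235,160,100,5)),("scene",(225,150,160,110,5))):
    f=cam(n);cv2.imwrite(f"pics/{n}10.png",np.clip(1.7*cv2.resize(f["frame"][y0:y0+h,x0:x0+w,::-1],None,fx=k,fy=k,interpolation=cv2.INTER_CUBIC).astype(float),0,255).astype(np.uint8))
E
```

```text
clock: 8.82
tool_pos: [0.4939, 0.0818, 0.102]
tool_rot: [1.235, 1.192, -1.236]
force: [-0.1, -0.2, -0.5]
opening: 0.151
```

View pics/scene10.png

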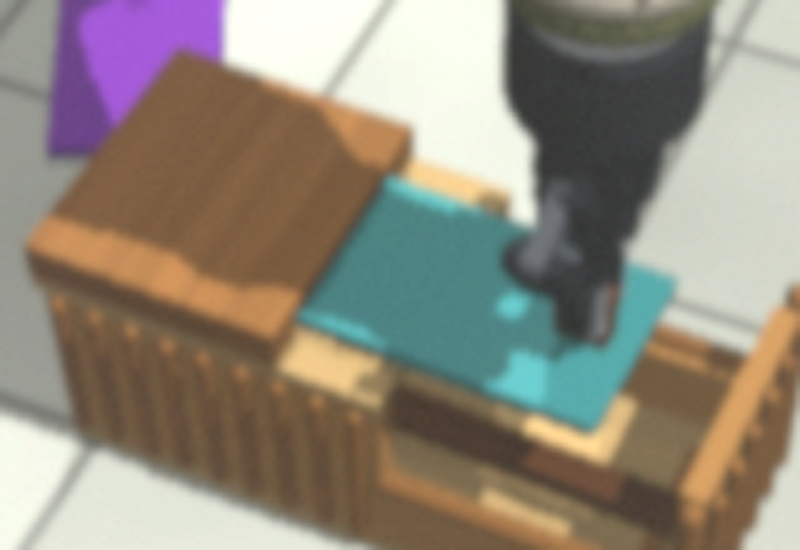

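View pics/top10.png

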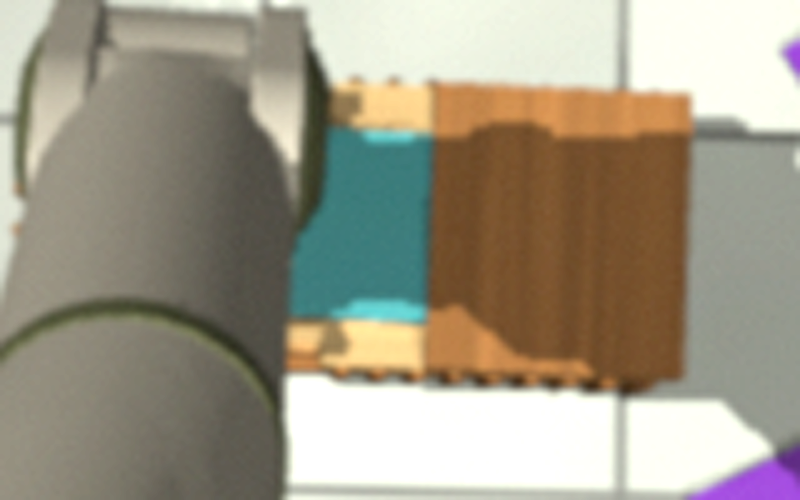

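The panel is in the slot, centred (edges at 131 and 320, board centre 225) with no contact force. Continuing.

```bash
python3 -m jog '0 0 .3 0 0 0 0;0 0 .3 0 0 0 0;0 0 .3 0 0 0 0;0 0 .3 0 0 0 0;0 0 0 0 0 0 0' 40;python3 -m jog '0 0 .3 0 0 0 0;0 0 .3 0 0 0 0;0 0 .3 0 0 0 0;0 0 .3 0 0 0 0;0 0 .2 0 0 0 0;0 0 0 0 0 0 0'
```

```text
clock: 9.33
tool_pos: [0.4926, 0.0449, 0.102]
tool_rot: [1.236, 1.191, -1.237]
force: [-0.6, -0.0, -1.8]
opening: 0.155
clock: 9.83
tool_pos: [0.4913, 0.0037, 0.102]
tool_rot: [1.235, 1.191, -1.236]
force: [-0.1, -0.6, -2.0]
opening: 0.154
```

```bash
for i in 1; do python3 -m jog '0 0 .1 0 0 0 0;0 0 0 0 0 0 0'; done; python3 -m jog '0 0 .1 0 0 0 0;0 0 0 0 0 0 0'; python3 -m jog '0 0 .1 0 0 0 0;0 0 0 0 0 0 0'
```

```text
clock: 10.0
tool_pos: [0.4913, 0.0022, 0.1019]
tool_rot: [1.234, 1.193, -1.234]
force: [-1.0, -0.1, -1.4]
opening: 0.151
clock: 10.17
tool_pos: [0.4912, -0.0006, 0.1019]
tool_rot: [1.234, 1.193, -1.234]
force: [0.2, -0.3, -1.6]
opening: 0.151
clock: 10.33
tool_pos: [0.491, -0.0038, 0.1019]
tool_rot: [1.234, 1.193, -1.234]
force: [-0.4, 0.2, -0.8]
opening: 0.149
```

```bash
python3 -m jog '0 0 .1 0 0 0 0;0 0 0 0 0 0 0'; python3 -m jog '0 0 .07 0 0 0 0;0 0 0 0 0 0 0'; python3 -m jog '0 0 .07 0 0 0 0;0 0 0 0 0 0 0'
```

```text
clock: 10.5
tool_pos: [0.4909, -0.0069, 0.1019]
tool_rot: [1.234, 1.193, -1.234]
force: [-0.4, 0.0, -1.1]
opening: 0.153
clock: 10.67
tool_pos: [0.4906, -0.0076, 0.1019]
tool_rot: [1.234, 1.195, -1.233]
force: [-0.8, 5.0, -0.8]
opening: 0.15
clock: 10.83
tool_pos: [0.49, -0.0078, 0.1018]
tool_rot: [1.233, 1.198, -1.232]
force: [-1.9, 11.7, 2.3]
opening: 0.153
```

Stop met at y = -0.0078 with 12 N. Relieving the push, letting go and rising.

```bash
python3 -m jog '0 0 -.1 0 0 0 0;0 0 0 0 0 0 .5;0 0 0 0 0 0 .5;0 0 0 0 0 0 .5;0 0 0 0 0 0 .5;0 0 0 0 0 0 .5'; python3 -m jog '-.5 0 0 0 0 0 .5;-.7 0 0 0 0 0 .5;-1 0 0 0 0 0 .5;-1 0 0 0 0 0 .5;-1 0 0 0 0 0 .5;-.8 0 -1 0 0 0 .5;-.8 0 -1 0 0 0 .5;0 0 -1 0 0 0 .5'
python3 -m jog '0 0 -1 0 0 0 .5;0 0 -1 0 0 0 .5;0 0 -1 0 0 0 .5;0 0 -1 0 0 0 .5;0 0 -1 0 0 0 .5;0 0 -1 0 0 0 .5;0 0 0 0 0 0 .5'
python3 - <<'E'
from h import *
for n,(x0,y0,w,h,k) in(("top",(245,230,160,110,5)),("scene",(225,150,160,110,5))):
    f=cam(n);cv2.imwrite(f"pics/{n}11.png",np.clip(1.7*cv2.resize(f["frame"][y0:y0+h,x0:x0+w,::-1],None,fx=k,fy=k,interpolation=cv2.INTER_CUBIC).astype(float),0,255).astype(np.uint8))
E
```

```text
clock: 11.33
tool_pos: [0.491, -0.008, 0.1019]
tool_rot: [1.234, 1.192, -1.234]
force: [-0.3, -0.2, -0.2]
opening: 0.499
clock: 12.0
tool_pos: [0.496, 0.0829, 0.2803]
tool_rot: [1.241, 1.189, -1.23]
force: [0.6, 0.2, -0.1]
opening: 0.498
clock: 12.58
tool_pos: [0.4993, 0.2688, 0.2754]
tool_rot: [1.231, 1.198, -1.228]
force: [0.8, 0.9, 0.9]
opening: 0.501
```

View pics/scene11.png

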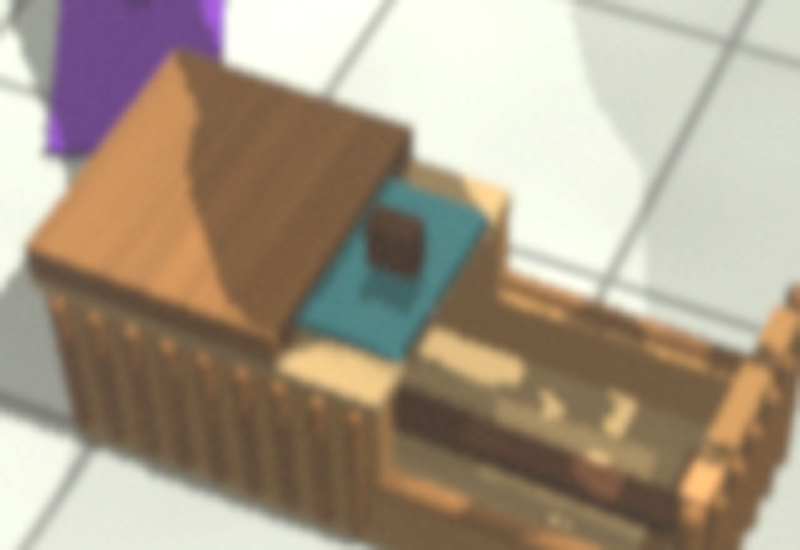

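View pics/top11.png

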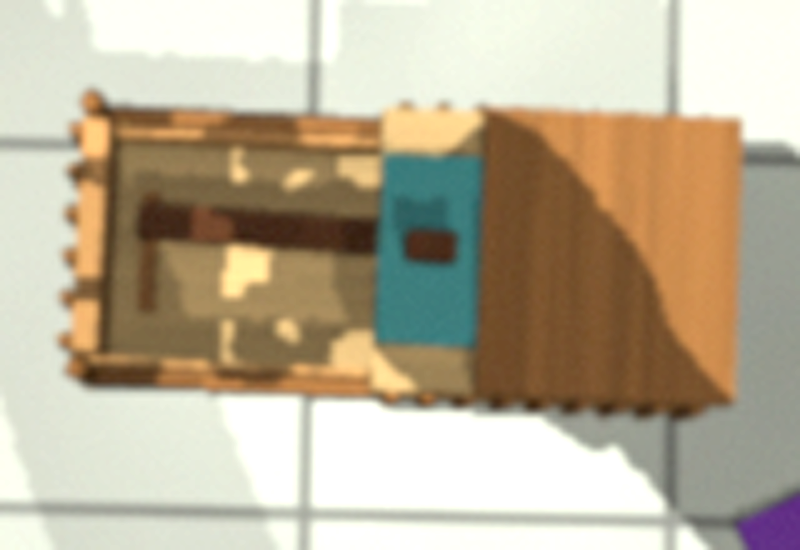

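The panel is home, flush at the cover edge. The brush handle runs in the top crop from its tail at (140,216) to (375,237). Measuring it.

```bash
python3 - <<'E'
from h import *
np.set_printoptions(precision=4,suppress=True)
t=cam("top");s=cam("scene")
T=lambda x,y:(x/5-.4+245,y/5-.4+230)
a=onz(t,T(140,216),.040);b=onz(t,T(370,236),.040);print("handle",a,b,np.arctan2(b[0]-a[0],b[1]-a[1]))
d=(b-a)/np.linalg.norm(b-a);print("grip pt",a+d*.0625)
for c,e in (((150,199),(150,235)),((360,219),(360,254))): print("width",np.linalg.norm(onz(t,T(*c),.04)-onz(t,T(*e),.04)))
print("knob top",onz(t,T(430,246),.146),"panel +y edge",onz(t,T(380,152),.118),onz(t,T(375,345),.118),"cover edge",onz(t,T(383,110),.11),onz(t,T(372,382),.11))
print("scene handle?",[((proj(s,p)-[225,150])*5) for p in (a,b,a+d*.0625)])
st=arm.observe();print(st["tool_pos"],R.from_rotvec(st["tool_rot"]).as_matrix())
E
```

```text
handle [0.5097 0.1307 0.04  ] [0.5022 0.0168 0.04  ] -3.0758387588544287
grip pt [0.5056 0.0684 0.04  ]
width 0.017864943618920878
width 0.017353391899699387
knob top [ 0.4889 -0.0082  0.146 ] panel +y edge [0.5351 0.0148 0.118 ] [0.4444 0.0155 0.118 ] cover edge [0.5561 0.0135 0.11  ] [0.4274 0.0164 0.11  ]
scene handle? [array([667.804 , 502.3729]), array([437.7838, 407.5204]), array([540.1058, 449.7145])]
[0.5    0.2609 0.2757] [[-0.0003  0.9994 -0.0349]
 [-0.0009 -0.0349 -0.9994]
 [-1.     -0.0002  0.0009]]
```

```bash
cat > tgt.py <<'E'
import sys
from h import *
np.set_printoptions(precision=3,suppress=True)
back=float(sys.argv[1]);tilt=float(sys.argv[2]) if len(sys.argv)>2 else -.2
Rw=toolR(-.066,tilt);xt=Rw.apply([1,0,0]);G=np.array([.5075,.0685,.034])
p=G+(.036-back)*xt;print(p,xt,*goto(p,Rw))
E
python3 tgt.py .16
```

```text
[0.509 0.093 0.156] [-0.013 -0.198 -0.98 ] [4.012 0.499 5.577] [ 0.355 -2.282 -0.033]
```

```bash
python3 -m jog '0 .1 .9 .18 -1 0 .35;0 .1 .9 .18 -1 0 .35;0 .1 .9 0 -.28 0 .35;0 .1 .9 0 0 0 .35;0 .1 .9 0 0 0 .35;0 0 0 0 0 0 .35'; python3 tgt.py .16
```

```text
clock: 13.28
tool_pos: [0.5077, 0.1209, 0.2952]
tool_rot: [1.11, 1.026, -1.353]
force: [-0.0, -0.4, 1.3]
opening: 0.348
[0.509 0.093 0.156] [-0.013 -0.198 -0.98 ] [ 4.745  0.096 -0.025] [-0.093  0.004 -0.029]
```

```bash
python3 -m jog '.95 .02 0 -.1 0 0 .35;.95 .02 0 0 0 0 .35;.95 .02 0 0 0 0 .35;.95 .02 0 0 0 0 .35;.95 0 0 0 0 0 .35;0 0 0 0 0 0 .35'; python3 tgt.py 0.05; python3 look.py scene 300 130 130 100 6 s12.png
```

```text
clock: 13.78
tool_pos: [0.5058, 0.0971, 0.1505]
tool_rot: [1.095, 1.037, -1.349]
force: [-1.7, -0.6, 0.2]
opening: 0.349
[0.508 0.071 0.048] [-0.013 -0.198 -0.98 ] [3.528 0.128 0.147] [0.082 0.03  0.037]
[0.50699764 0.09788458 0.15269023] [286 492]
```

View pics/s12.png

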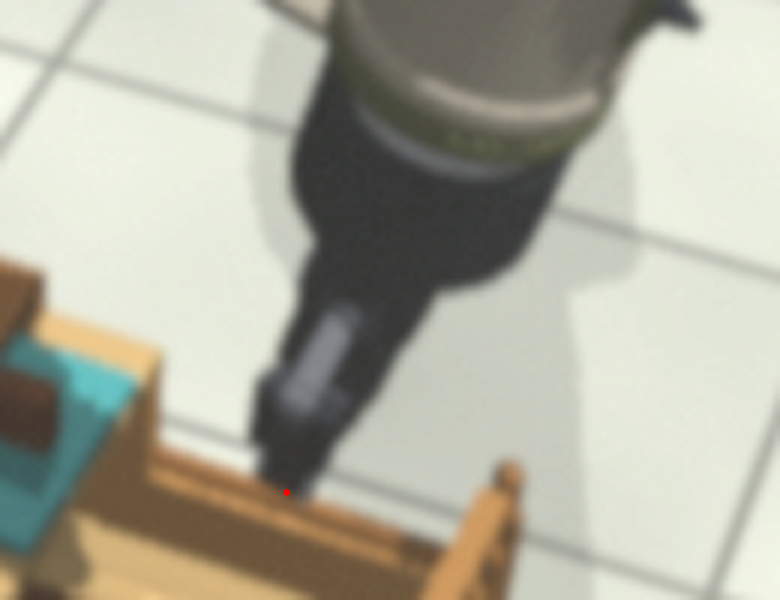

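```bash
python3 -m jog '.7 .04 .03 .1 0 0 .35;.7 .04 .03 0 0 0 .35;.7 .04 .03 0 0 0 .35;.7 0 .03 0 0 0 .35;0 0 0 0 0 0 .35;0 0 0 0 0 0 .35'; python3 tgt.py 0.02; python3 look.py scene 280 130 130 110 6 s13.png;  python3 look.py top 245 230 120 110 5 t13.png
```

```text
clock: 14.33
tool_pos: [0.5115, 0.0793, 0.0734]
tool_rot: [1.106, 1.031, -1.348]
force: [-0.1, 1.0, 1.1]
opening: 0.347
[0.507 0.065 0.018] [-0.013 -0.198 -0.98 ] [ 1.893 -0.115  0.103] [-0.009 -0.011 -0.032]
[0.51193825 0.07977798 0.07387398] [343 627]
[0.51212031 0.08002604 0.07408181] [239 204]
```

View pics/s13.png

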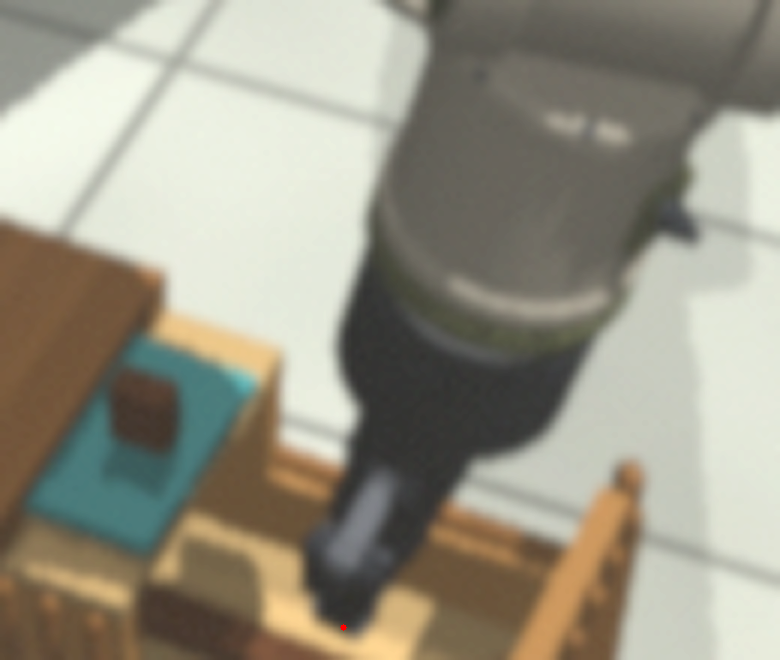

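```bash
python3 -m jog '.6 -.06 .05 0 0 0 .35;.6 -.06 .05 0 0 0 .35;.6 0 0 0 0 0 .35;0 0 0 0 0 0 .35;0 0 0 0 0 0 .35'; python3 tgt.py 0.0; python3 look.py scene 290 150 110 100 6 s14.png
```

```text
clock: 14.85
tool_pos: [0.5071, 0.0664, 0.0208]
tool_rot: [1.106, 1.032, -1.347]
force: [-0.7, -0.7, 0.0]
opening: 0.35
[ 0.507  0.061 -0.001] [-0.013 -0.198 -0.98 ] [0.756 0.006 0.02 ] [ 0.002 -0.013 -0.036]
[0.5074708  0.06665574 0.02122474] [250 571]
```

View pics/s14.png

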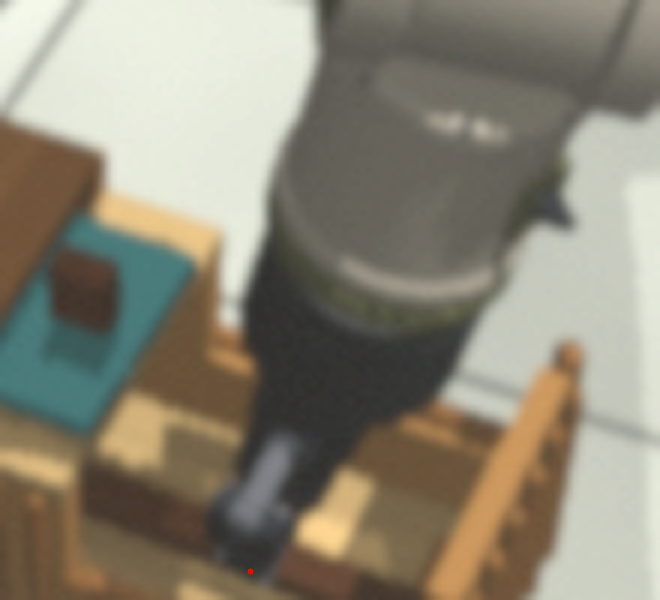

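The near finger is in front of the handle, with handle visible either side of it at (160,510) and (320,575). I'll go down gently.

```bash
python3 -m jog '.2 0 0 0 0 0 .35;.2 0 0 0 0 0 .35;0 0 0 0 0 0 .35';python3 -m jog '.1 0 0 0 0 0 .35;0 0 0 0 0 0 .35';python3 -m jog '.1 0 0 0 0 0 .35;0 0 0 0 0 0 .35';python3 -m jog '0 0 0 0 0 0 0;0 0 0 0 0 0 0;0 0 0 0 0 0 0;0 0 0 0 0 0 0;0 0 0 0 0 0 0' 60;  python3 look.py scene 290 150 110 100 6 s15.png
```

```text
clock: 15.15
tool_pos: [0.5066, 0.0639, 0.008]
tool_rot: [1.105, 1.032, -1.346]
force: [-0.4, -0.4, -0.3]
opening: 0.353
clock: 15.32
tool_pos: [0.5064, 0.0631, 0.005]
tool_rot: [1.105, 1.032, -1.347]
force: [0.0, 0.2, 0.2]
opening: 0.35
clock: 15.48
tool_pos: [0.5064, 0.0625, 0.002]
tool_rot: [1.105, 1.032, -1.347]
force: [-0.0, 0.2, -0.5]
opening: 0.353
clock: 15.9
tool_pos: [0.5065, 0.0626, 0.0025]
tool_rot: [1.105, 1.032, -1.347]
force: [-0.2, 0.4, 3.2]
opening: 0.189
[0.50656998 0.06259883 0.00246462] [240 594]
```

View pics/s15.png

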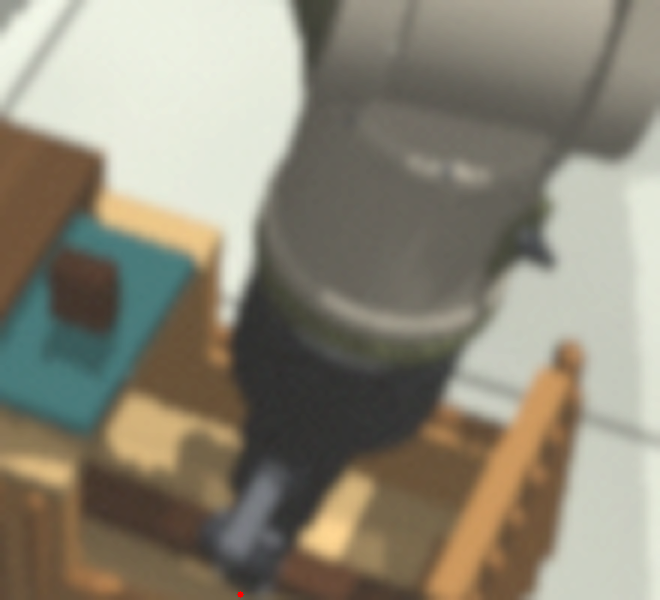

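Gripped: opening 0.189, about 17 mm, so the 18 mm handle. Working out the tipping path in tool axes, with the head staying low under the cover.

```bash
cat > path.py <<'E'
from h import *
np.set_printoptions(precision=2,suppress=True)
def seq(poses):
    for (p0,R0),(p1,R1) in zip(poses[:-1],poses[1:]):
        print((R0.inv().apply(p1-p0))/.03,(R0.inv()*R1).as_rotvec()/np.radians(5))
E
python3 - <<'E'
from path import *
st=arm.observe();Rt=R.from_rotvec(st["tool_rot"]);p=st["tool_pos"];G=p-.036*Rt.apply([1,0,0]);print("G",G)
yaw=-.066;Y=np.array([-np.sin(yaw),np.cos(yaw),0]);X=np.array([np.cos(yaw),np.sin(yaw),0]);Z=np.array([0,0,1.])
P=[(p,Rt)]
for a in np.linspace(0,.36,7)[1:]:
    h=np.array([-.1925+.016*a/.36,.004*a/.36])+.1925*np.array([np.cos(a),np.sin(a)])
    Ra=R.from_rotvec(X*a)*Rt;g=G+Y*h[0]+Z*h[1];P.append((g+.036*Ra.apply([1,0,0]),Ra))
seq(P);print(P[-1][0])
E
```

```text
G [0.51 0.07 0.04]
[-0.42  0.   -0.07] [0.   0.69 0.  ]
[-0.41  0.   -0.07] [0.   0.69 0.  ]
[-0.41  0.   -0.07] [0.   0.69 0.  ]
[-0.4   0.   -0.07] [0.   0.69 0.  ]
[-0.4   0.   -0.07] [0.   0.69 0.  ]
[-0.39  0.   -0.08] [0.   0.69 0.  ]
[0.51 0.08 0.07]
```

```bash
python3 -m jog '-.21 0 -.035 0 .345 0 0;-.21 0 -.035 0 .345 0 0;-.21 0 -.035 0 .345 0 0;-.21 0 -.035 0 .345 0 0;0 0 0 0 0 0 0' 60;  python3 look.py scene 280 140 120 110 6 s16.png
```

```text
clock: 16.37
tool_pos: [0.5073, 0.0694, 0.0276]
tool_rot: [1.202, 1.118, -1.293]
force: [-0.4, -0.5, -1.5]
opening: 0.192
[0.50726452 0.06976496 0.02703512] [318 624]
```

View pics/s16.png

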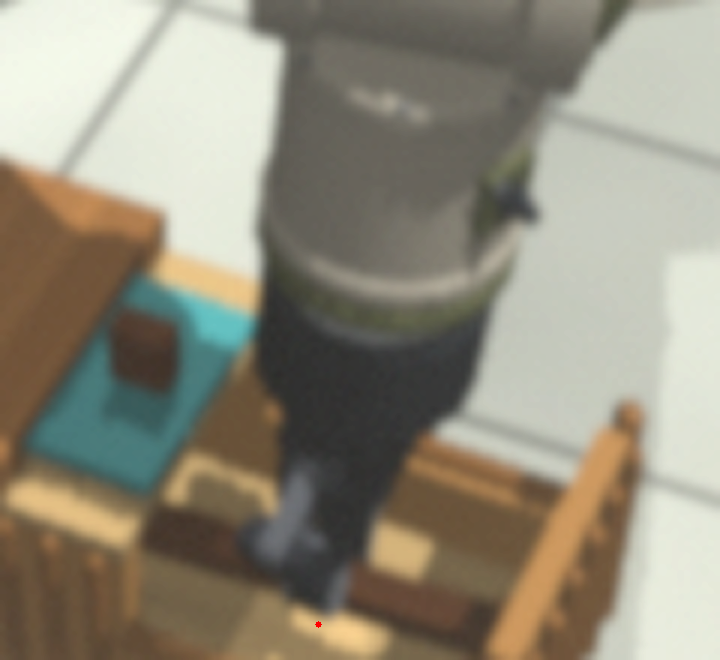

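The handle is rising in the grip: it runs from (150,525) to (480,610) and its tail is lifting. Force is low, so I'll continue.

```bash
python3 -m jog '-.2 0 -.035 0 .345 0 0;-.2 0 -.035 0 .345 0 0;-.2 0 -.035 0 .345 0 0;-.2 0 -.035 0 .345 0 0;0 0 0 0 0 0 0' 60; python3 -m jog '-.2 0 -.035 0 .345 0 0;-.2 0 -.035 0 .345 0 0;-.2 0 -.035 0 .345 0 0;-.2 0 -.035 0 .345 0 0;0 0 0 0 0 0 0;0 0 0 0 0 0 0'; python3 look.py scene 280 130 120 110 6 s17.png
```

```text
clock: 16.83
tool_pos: [0.5073, 0.0746, 0.0507]
tool_rot: [1.292, 1.205, -1.235]
force: [-0.4, -0.6, -1.5]
opening: 0.187
clock: 17.33
tool_pos: [0.5073, 0.0774, 0.074]
tool_rot: [1.38, 1.29, -1.172]
force: [0.1, 0.9, -1.4]
opening: 0.187
[0.50709864 0.07785606 0.07395122] [343 615]
```

View pics/s17.png

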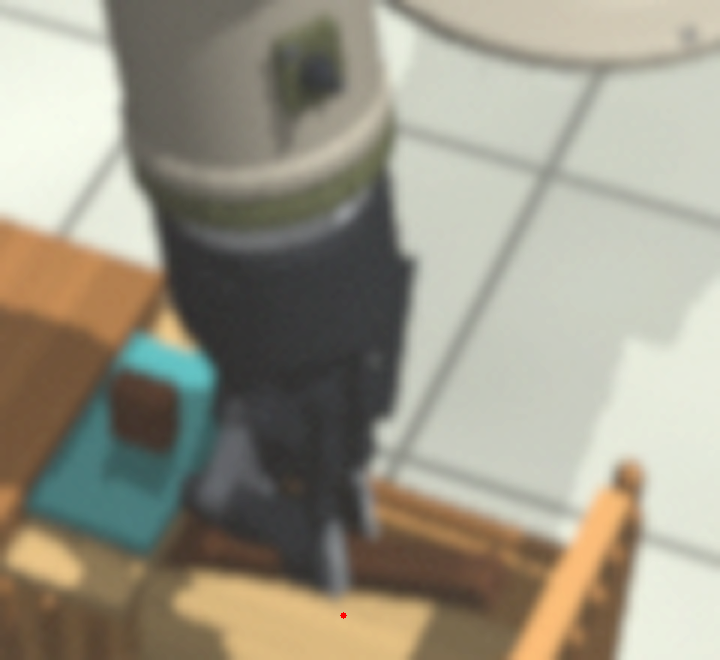

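```bash
python3 - <<'E'
from h import *
np.set_printoptions(precision=4,suppress=True)
s=cam("scene")
for uv in ((280+490/6,130+580/6),(280+480/6,130+600/6)):
    d=ray(s,uv);k=(.511-s["C"][0])/d[0];print(s["C"]+k*d)
print(proj(s,(.511,.131,.13)),proj(s,(.511,.131,.045)))
for n,(x0,y0,w,h,k) in(("top",(245,230,160,110,5)),("scene",(280,180,110,80,7))):
    f=cam(n);cv2.imwrite(f"pics/{n}18.png",np.clip(2.2*cv2.resize(f["frame"][y0:y0+h,x0:x0+w,::-1],None,fx=k,fy=k,interpolation=cv2.INTER_CUBIC).astype(float),0,255).astype(np.uint8))
E
```

```text
[0.511  0.1314 0.1267]
[0.511  0.1288 0.1142]
[361.6075 225.6077] [358.6257 249.6577]
```

View pics/scene18.png

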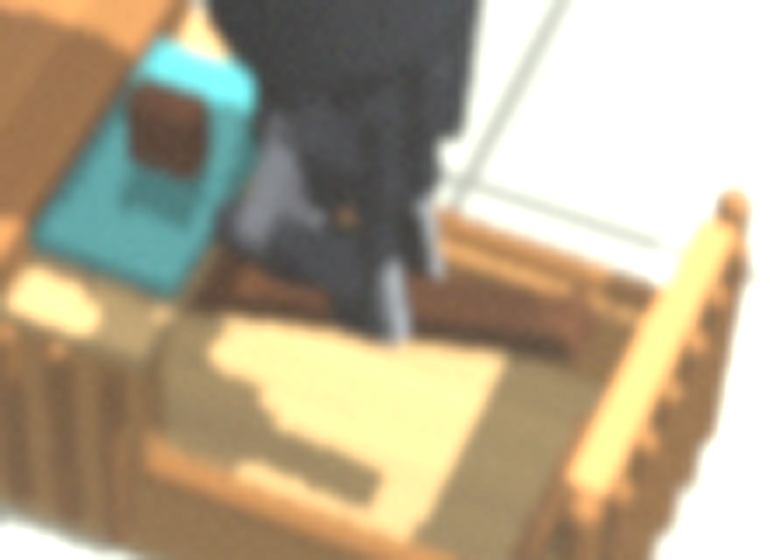

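View pics/top18.png

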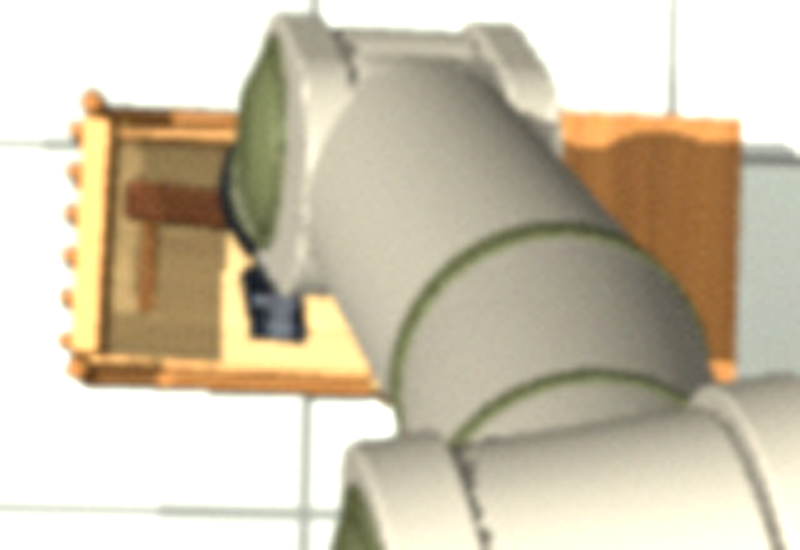

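The brush is tipped: the tail centre is about z 0.12 m, above the wall top, with the head still under the cover. Now I'll draw it out along its slant.

```bash
python3 -m jog '-.1 0 -.4 0 0 0 0;-.1 0 -.4 0 0 0 0;-.1 0 -.4 0 0 0 0;-.1 0 -.4 0 0 0 0;0 0 0 0 0 0 0' 60; python3 look.py scene 280 130 130 110 6 s19.png
```

```text
clock: 17.95
tool_pos: [0.5105, 0.1261, 0.0948]
tool_rot: [1.379, 1.292, -1.166]
force: [1.1, 0.1, -0.4]
opening: 0.189
[0.51022755 0.12461524 0.09435758] [465 629]
```

View pics/s19.png

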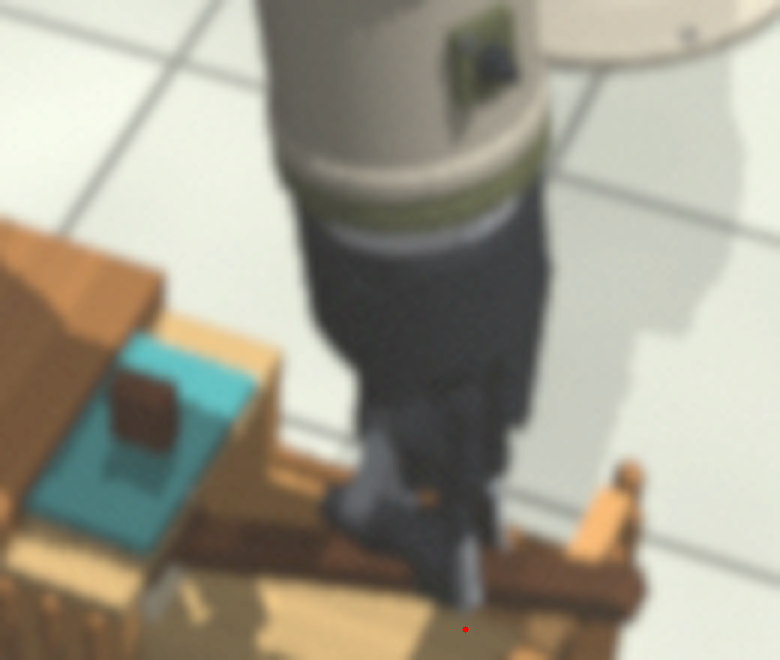

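```bash
python3 -m jog '-.12 0 -.4 0 0 0 0;-.12 0 -.4 0 0 0 0;-.12 0 -.4 0 0 0 0;0 0 0 0 0 0 0' 60; python3 look.py scene 280 130 130 110 6 s20.png
```

```text
clock: 18.33
tool_pos: [0.5126, 0.1584, 0.1111]
tool_rot: [1.38, 1.291, -1.167]
force: [0.1, 0.6, -1.0]
opening: 0.19
[0.51236543 0.15705831 0.11062233] [555 635]
```

View pics/s20.png

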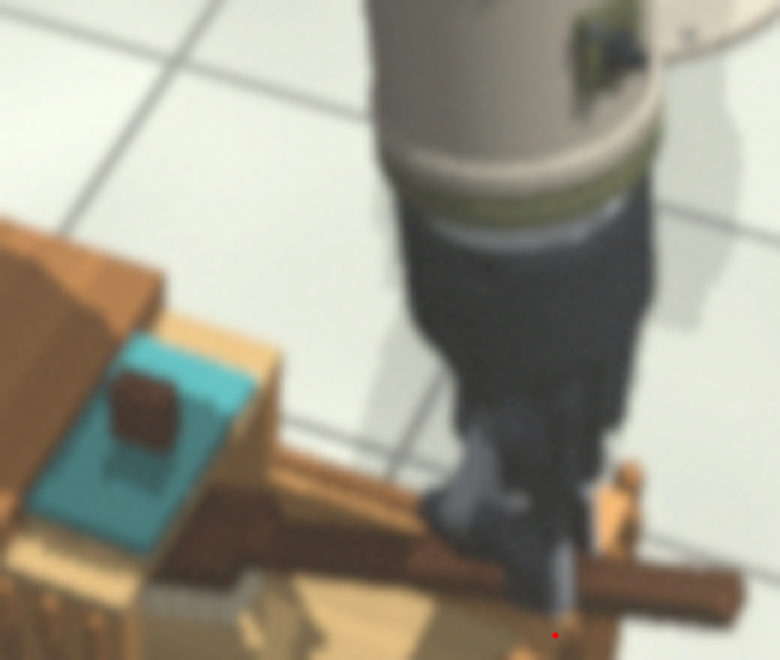

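```bash
python3 -m jog '-.12 0 -.4 0 0 0 0;-.12 0 -.4 0 0 0 0;-.12 0 -.4 0 0 0 0;-.12 0 -.4 0 0 0 0;-.12 0 -.4 0 0 0 0;0 0 0 0 0 0 0' 60; python3 look.py scene 280 130 130 110 6 s21.png
```

```text
clock: 18.88
tool_pos: [0.5165, 0.2165, 0.1397]
tool_rot: [1.381, 1.292, -1.165]
force: [0.9, 0.4, -0.3]
opening: 0.193
[0.51615347 0.2149084  0.13897585] [726 648]
```

View pics/s21.png

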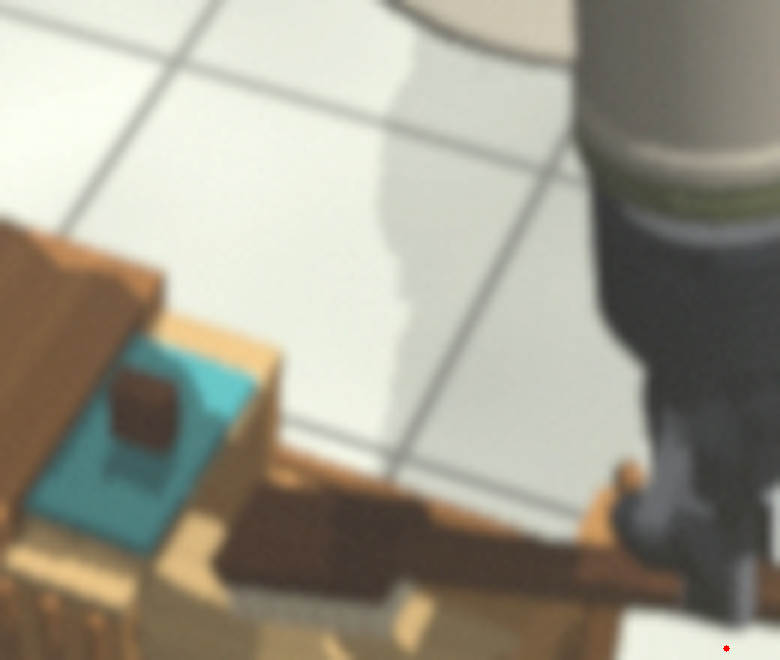

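The head is out from under the cover, its end at (220,565), 1-2 cm beyond the cover edge. I'll draw a little more and lift.

```bash
python3 -m jog '-.15 0 -.4 0 0 0 0;-.2 0 -.4 0 0 0 0;-.4 0 -.3 0 0 0 0;-.5 0 -.2 0 0 0 0;-.5 0 -.1 0 0 0 0;-.5 0 -.1 0 0 0 0;-.5 0 -.1 0 0 0 0;-.5 0 -.1 0 0 0 0' 60;python3 -m jog '-.5 0 -.1 0 0 0 0;-.5 0 -.1 0 0 0 0;-.5 0 -.1 0 0 0 0;-.5 0 -.1 0 0 0 0;-.5 0 -.1 0 0 0 0;-.3 0 -.1 0 0 0 0;0 0 0 0 0 0 0;0 0 0 0 0 0 0';  python3 - <<'E'
from h import *
for n in("top","scene"):
    f=cam(n);cv2.imwrite(f"pics/{n}22.png",np.clip(1.5*f["frame"][:,:,::-1].astype(float),0,255).astype(np.uint8))
E
```

```text
clock: 19.6
tool_pos: [0.5178, 0.2481, 0.2441]
tool_rot: [1.381, 1.291, -1.17]
force: [0.1, 0.5, -0.5]
opening: 0.19
clock: 20.27
tool_pos: [0.5178, 0.252, 0.3287]
tool_rot: [1.381, 1.291, -1.169]
force: [-0.3, -0.6, -1.9]
opening: 0.189
```

View pics/scene22.png

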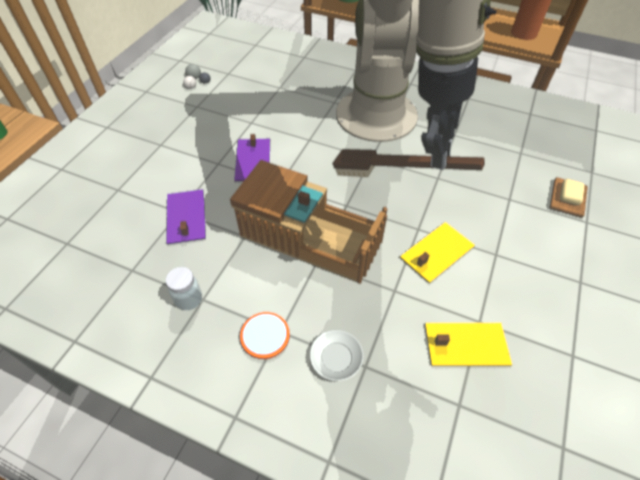

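View pics/top22.png

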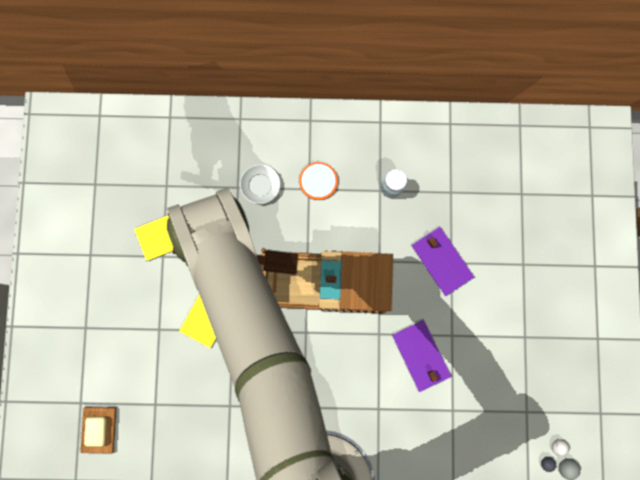

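The brush is in the air. In the scene view its head end is at (335,160) and its tail at (484,163); in the top view the head end is at (298,262). The panel is home and the bystanders look unmoved. Checking the heights.

```bash
python3 - <<'E'
from h import *
np.set_printoptions(precision=4,suppress=True)
t=cam("top");s=cam("scene")
print("head",tri(t,(298,263),s,(336,161)))
for uv in((336,161),(484,163)):
    d=ray(s,uv);print(s["C"]+d*(.518-s["C"][0])/d[0])
E
```

```text
head [0.5084 0.0671 0.2834]
[0.518  0.0718 0.2935]
[0.518  0.3088 0.3806]
```

```bash
python3 -m jog '0 0 0 0 0 0 0;0 0 0 0 0 0 0;0 0 0 0 0 0 0;0 0 0 0 0 0 0' 60; python3 - <<'E'
from h import *
np.set_printoptions(precision=4,suppress=True)
s=arm.observe();print(s["joint_vel"],s["opening"],s["tool_pos"],s["force"]);print(arm.close_job())
E
```

```text
clock: 20.8
tool_pos: [0.5179, 0.2516, 0.3283]
tool_rot: [1.381, 1.291, -1.17]
force: [0.7, -0.6, -1.9]
opening: 0.189
[-0.0018 -0.0018 -0.0002 -0.0022 -0.0002  0.0022  0.0011] 0.18946171399338238 [0.5179 0.2516 0.3283] [ 0.6566 -0.5547 -1.9071]
the job is handed in; nothing more can be done
None
```

I slid the teal panel by its knob until it met the stop (a 12 N push), then let it go. I tipped the brush's handle end up over the end wall, drew the brush out on the slant, and handed the job in at 20.8 s with the brush held still in the air.

**Last checks:**
- **Brush:** the head end is about 0.28 m above the ledge and the tail about 0.38 m. The length measured between them is 252 mm (255 mm given). The grip holds at opening 0.189, and the arm is still.
- **Panel:** in the pictures taken after letting go and at the end, its edge is flush with the cover edge. The knob is at world y ≈ -0.008.
- **Jar, saucer and mirror:** by eye they are where they were at the start. I did not measure them again.

**Disagreements:**
- The fingertips sat about 18 mm higher than the reported tool position suggests. My first closing passed just above the knob without touching it. I went lower in small steps and then got a good grip.
- The two cameras differed by about 4 mm in position, so I lined the panel up with the slot by comparing it with the board in the same picture.
- At the tip-up the tail measured about 8 mm lower than planned: about 0.122 m against 0.130 m, with at least 0.110 m needed. Only the scene camera could measure this.

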